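# Lock the port cover of the plaster turning machine

### The arm

A 6-joint arm with a two-finger parallel gripper is mounted at the origin on the work surface. World frame = base frame: x ahead of the robot, y to its left, z up, the work surface at z = 0. Lengths are in mm, angles in rad, forces in N, time in s.
With the tool pointing down it reaches from about 350 to 875 mm from the base axis. Payload 4.2 kg.
Tool frame: the origin (TCP) lies midway between the tips of the shut fingers; the grasp point (between the pads) lies 19 mm behind it (arm.grip_point_offset is the distance from the TCP to the grasp point, in mm); z points along the fingers, x is the direction in which the jaws open and shut, and the axes are right-handed (so a half turn about z gives the same grasp; the last joint's range is limited). The gripper opens to 85 mm and grips with 20 to 120 N. Pads are 22 mm wide; open, the fingers measure 114 mm over their backs; the gripper's body (76 mm by 85 mm) begins 54 mm behind the grasp point. The pads swing forward as they close: fully open they stand 13 mm farther back than shut.
Start: joints at [-0.89, 0.385, 0.008, 0, -1.194, -0.259], TCP at [255.89, -570.193, 231.312] pointing down, gripper open.
Joint ranges: [-3.14, 3.14], [-1.21, 2.06], [-1.07, 1.41], [-3.16, 2.05], [-2.99, -0.16], [-3.1, 3.1]. Speed limits (rad/s): [2.79, 2.79, 3.14, 3.14, 3.14, 3.14].

### API

Orientations are given as a unit quaternion [x, y, z, w].
In Python, from bench import arm gives the robot as it stands.
- The arm moves only by the tool move_arm, never from a script. Its argument "targets" is a list of rows, each a list of 7 numbers: the shift along the tool's x, y, z in cm, then the turn, a rotation vector about the tool's x, y, z in degrees, then the closure in counts, from 0 (fully open) to 255 (shut). In form: [[x, y, z, wx, wy, wz, grip], ...]. A call has 1 to 20 rows; each row is the pose to reach, as a shift and turn from the pose commanded when the call began, along the tool's axes at that moment; what a row does not reach only later rows make up. A row lasts 1/8 s, in which the tool goes at most 62.5 mm and 10.7 degrees, less where a joint would pass 70% of its speed; a pose out of reach is approached as far as the arm can. A call with a gripper value outside its range is refused whole. The fingers move at their own pace and stop on an object; the grip force is fixed at half the most. Time passes only in rows, so rows that repeat a pose let the fingers close. It gives the time, the measured TCP pose, the force and the opening at its end, in the units of the state.
- arm.read_state(): the state, without advancing time (a new reading comes with each control period).
- arm.get_image(name): name is "scene" or "top" or "wrist"; returns (picture, depth): 400x640x3 uint8, blue, green, red; 400x640 float32, mm along the optical axis (not along the pixel's ray), 0 where there is no reading.
- arm.camera_params(name): a dict with "mtx" (3x3 intrinsics, pixels), "world_to_cam" (4x4, takes a point from world to camera coordinates); the wrist camera has in their place "mount" (4x4, takes a point from camera to tool coordinates, whose origin is the TCP and whose axes are the tool frame's). Camera axes: x right, y down, z forward; pixel columns grow to the right and rows downward; lengths in mm; the calibration is good to about 2 mm. The wrist camera is an equidistant fisheye: a pixel r from the principal point sees the ray r / f radians off the axis. A picture is of the moment at which its call begins: read the wrist's pose just before it. camera_params takes no time and is no camera call.
- arm.job_done(): hands the job in, once; it reports no verdict.
Trained networks look in the newest picture that a camera, given by its name, has taken for a name from the list of things; names that differ only in an ending like _2 or _b are one class to them, and where a whole thing is asked for, a point or a joint stands for the part that bears it (a point fixed in the world has none). Each returns a list of dicts, best first, with "score" (0 to 1); they miss things now and then, are a little off and sometimes report something else, mostly with a low value. They report only what shows in the picture. A call takes as long as a camera call. They do not tell look-alikes from the thing itself.
- arm.search_frame(thing, camera): "bbox" ([left, top, right, bottom] in pixels, round what is visible of it).
- arm.tip_of(thing, camera): "uv" ([column, row] in pixels: a listed point, or the origin of a listed thing).
The state is a dict: "clock": time; "joints": joint angles; "joint_vel": joint speeds; "joint_efforts": joint torques, N m; "position": TCP position; "ee_rot": TCP orientation; "contact_force": force on the tool from outside, world axes, zero at the start; "wrist_torque": the same for the moment, N m; "gripper_width": finger opening in mm.
Only numpy, scipy, OpenCV 4.12 (cv2) and the standard library are available. Lean on these libraries where they do the work, as an engineer would, in place of code of your own. Each camera call takes 0.05 s, during which the arm holds its last target.

### The job

Close the inspection port of the turning machine: lower the blue cover into the keyhole-shaped port and turn it about a quarter turn clockwise until it drops into its locked detent and its flange lies flush on the collar, then let go of it. The detent is not exactly at a quarter turn, so feel for it, pressing and twisting only lightly: never force the cover down or against its stop, or the clutch under it slips; leave the jar, the plaster cone and the turning tool where they are.

Things in the scene. Friction and masses are not known exactly. Their poses are not given: they have to be found in the camera images.
- cover: Loose blue port cover, about 0.25 kg, standing upright on the bench. Origin: centre of its underside, z up. Steel stem diameter 40 below, two lugs at its foot, round flange diameter 72 from z = 18 to 24 mm, and on top a grip bar 52 mm along x, 14 wide in y, z = 24 to 54 mm, with a white line along it. The same after a half turn about z.
- grip (a point): Centre of the cover's grip bar, on the cover's axis, 45 mm above its underside; axes as the cover.
- lugs (a point): On the cover's axis at mid-height of its two opposite steel lugs, 3 mm above the underside; axes as the cover. The lugs lie along x, parallel to the bar; each reaches 29 mm from the axis, 10 wide in y, 6 high, bottoms level with the underside.
- machine: Fixed grey turning machine; origin on the bench straight below the port's centre, axes as the port. Gear housing round the port 190 mm in x, 170 in y, deck 83 mm above the bench. On its -y side, 290 mm from the port, a wheel head (diameter 280, top at 100 mm) carries a plaster blank 156 mm wide, up to 190 mm above the bench.
- port (a point): Centre of the port at the top face of its aluminium collar (84 wide, 5 mm thick, top 85 mm above the bench), z up. Keyhole through the collar: bore diameter 44 and two slots 14 mm wide reaching 31 mm from the centre, along the port's x (yellow marks on the deck). With the cover locked its flange lies on this face, its underside 18 mm below.
- track (a point): Centre of the hidden level track, 13 mm below the collar's top face; axes as the port. Lugs lowered through the slots rest on it, the flange 5 mm proud. Turned clockwise seen from above they slide under the collar (2 mm room above the lugs). Turning the other way meets a wall after 0.15 rad or more. More than 50 N between cover and machine is forcing.
- lock_mark (a point): Red mark on the deck, 55 mm from the centre on the port's -y (one more at +y): where the bar points, roughly, when locked. The latch ring inside has crept unseen, so the notch is 1.27 to 1.87 rad from the slots, play about 0.07 rad either way, a rigid stop right behind it. Only there the cover drops 5 mm, by weight or light push; no spring.
- clutch (a joint): Friction clutch under the collar that holds track and latch ring, hidden; positive anticlockwise from above. Reads 0 at the start wherever the notch lies, and stays there unless the cover is twisted against the stop, or dragged round under a hard push, with over about 0.4 N m. Slipped by more than 0.06 rad it counts as forced.
- jar: Closed amber jar, diameter 62, height 85 mm; origin at the centre of its underside. Bystander.
- cone: Small white plaster cone, foot diameter 64, height 64 mm; origin at the centre of its underside. Bystander.
- turning_tool: Turning tool lying on the bench, grey handle 115 x 26 x 22 mm and steel blade, 190 mm long along its x; origin on the bench below its middle. Bystander.
There are look-alikes about, which are no part of the job. Of the things shaped like the cover, the blue one is meant.

How it is judged:
By the outcome, as a careful person would: the job done as asked, in the order asked, and still so for the second after the job is handed in, with the robot touching nothing.
It also fails if it takes over 72 s, if anything falls off the work surface, if the arm or the gripper's body presses on something with over 40 N, if the wrist force passes 120 N, or if a joint passes its speed limit or range.

## Working session

There is one attempt and no reset: what is moved stays moved. The work goes in short steps, Python scripts to look and compute and a tool call to move; the robot and the scene stay as the last step left them, time stands still between calls to the robot, and variables do not carry over. Pictures are saved under pics/ and viewed, and the job is handed in when it is done.

Besides the shell and the picture viewer there is one more tool, called after "Call:" as name(argument=value, ...), one argument or row to a line, values as JSON. move_arm: Moves the arm, as the interface text tells. Its arguments: {"type":"object","properties":{"targets":{"type":"array","items":{"type":"array","items":{"type":"number"}}}},"required":["targets"]}

```bash
ls; mkdir -p pics; python3 - <<'E'
from bench import arm
import cv2, numpy as np
s=arm.read_state(); print(s)
for c in ("scene","top"):
    im,d=arm.get_image(c); cv2.imwrite(f"pics/{c}0.png",im)
    p=arm.camera_params(c); print(c,p)
    for t in ("cover","port","lock_mark","jar","cone","turning_tool","machine","grip"):
        try:
            print(t,[(r['score'],np.round(r['uv'])) for r in arm.tip_of(t,c)])
        except Exception as e: print(t,e)
im,d=arm.get_image("wrist"); cv2.imwrite("pics/wrist0.png",im); print(arm.camera_params("wrist")); print(arm.read_state()['clock'])
E
```

```text
pics
{'clock': 0.0, 'joints': array([-8.90371631e-01,  3.85571920e-01,  6.65178108e-03, -5.14025741e-04,
       -1.19400985e+00, -2.58615016e-01]), 'joint_vel': array([ 5.18942003e-04, -6.80339133e-04,  6.89285007e-06,  3.21454653e-04,
       -7.54409415e-04,  7.95358747e-04]), 'joint_efforts': array([ 1.86480800e-03, -3.92290950e+01,  1.88397306e+01,  4.18619514e+00,
       -4.61878968e-03, -5.33022202e-06]), 'position': array([ 255.67787914, -569.67782567,  230.22024178]), 'ee_rot': array([ 5.43488792e-01,  8.39415712e-01,  5.58476028e-04, -9.39837747e-04]), 'contact_force': array([ 0.00383716, -0.05929232, -0.11179837]), 'wrist_torque': array([-0.01963459,  0.0153413 , -0.04994381]), 'gripper_width': 85.26567221157134}
scene {'mtx': array([[375.37563417,   0.        , 320.4669634 ],
       [  0.        , 375.37563417, 194.6799827 ],
       [  0.        ,   0.        ,   1.        ]]), 'world_to_cam': array([[-4.75780359e-01,  8.79525651e-01, -8.22677982e-03,
         1.50910280e+02],
       [ 7.69681763e-01,  4.11796857e-01, -4.87866101e-01,
        -4.52124212e+02],
       [-4.25
[... 1471 characters left out ...]
 [(0.87, array([425., 204.]))]
grip [(0.93, array([228., 203.])), (0.66, array([168., 203.])), (0.65, array([293., 211.])), (0.55, array([218., 322.])), (0.41, array([334.,  99.]))]
{'mtx': array([[309.70691629,   0.        , 321.07180681],
       [  0.        , 309.70691629, 197.72628073],
       [  0.        ,   0.        ,   1.        ]]), 'mount': array([[ 9.99999444e-01,  8.18618906e-04, -6.64473240e-04,
        -4.20544271e-01],
       [-5.87667887e-04,  9.56000601e-01,  2.93364118e-01,
        -7.52348045e+01],
       [ 8.75390230e-04, -2.93363564e-01,  9.56000551e-01,
        -1.42682808e+02],
       [ 0.00000000e+00,  0.00000000e+00,  0.00000000e+00,
         1.00000000e+00]])}
0.95
```

View pics/scene0.png

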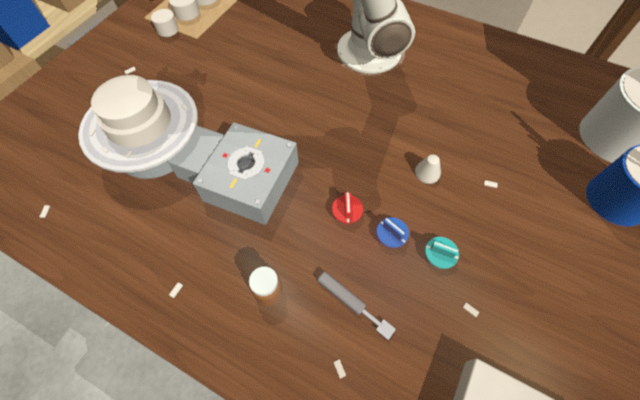

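View pics/top0.png

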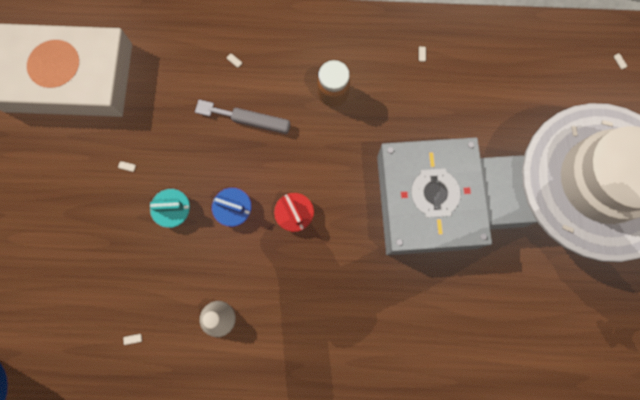

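View pics/wrist0.png

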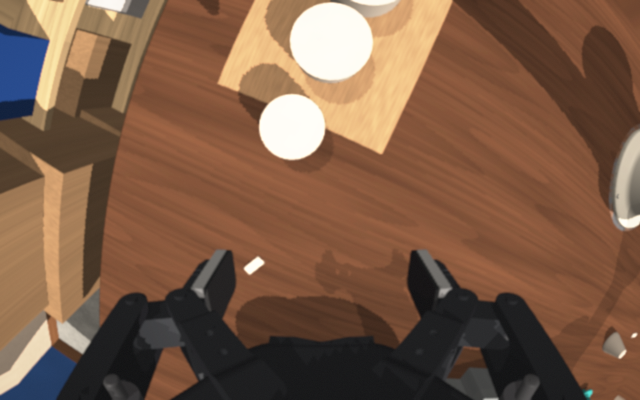

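```bash
cat > h.py <<'E'
from bench import arm
import cv2, numpy as np
from scipy.spatial.transform import Rotation as R
def ray_z(c,uv,z):
    p=arm.camera_params(c); K=p['mtx']; T=p['world_to_cam']
    d=T[:3,:3].T@np.linalg.solve(K,[uv[0],uv[1],1]); o=-T[:3,:3].T@T[:3,3]
    return o+d*(z-o[2])/d[2]
def cloud(c,d):
    p=arm.camera_params(c); K=p['mtx']; T=p['world_to_cam']
    v,u=np.mgrid[:400,:640]
    P=np.stack([(u-K[0,2])/K[0,0]*d,(v-K[1,2])/K[1,1]*d,d],-1)
    return (P-T[:3,3])@T[:3,:3]
def proj(c,X):
    p=arm.camera_params(c); q=p['world_to_cam'][:3,:3]@np.array(X)+p['world_to_cam'][:3,3]; q=p['mtx']@q; return q[:2]/q[2]
def wproj(X,s=None):
    s=s or arm.read_state(); p=arm.camera_params('wrist'); M=p['mount']
    Xt=R.from_quat(s['ee_rot']).inv().apply(np.array(X)-s['position'])
    c=M[:3,:3].T@(Xt-M[:3,3]); th=np.arctan2(np.hypot(c[0],c[1]),c[2]); a=np.arctan2(c[1],c[0])
    f=p['mtx'][0,0]; return np.array([p['mtx'][0,2]+f*th*np.cos(a),p['mtx'][1,2]+f*th*np.sin(a)])
def wray(uv,z,s):
    p=arm.camera_params('wrist'); M=p['mount']; K=p['mtx']
    dx=(uv[0]-K[0,2])/K[0,0]; dy=(uv[1]-K[1,2])/K[0,0]; th=np.hypot(dx,dy)
    c=np.array([np.sin(th)*dx/th,np.sin(th)*dy/th,np.cos(th)])
    Rt=R.from_quat(s['ee_rot']).as_matrix()
    o=s['position']+Rt@M[:3,3]; d=Rt@M[:3,:3]@c
    return o+d*(z-o[2])/d[2]
E
python3 - <<'E'
from h import *
im,d=arm.get_image("top"); P=cloud("top",d)
hsv=cv2.cvtColor(im,cv2.COLOR_BGR2HSV)
roi=np.zeros(d.shape,bool); roi[175:245,200:262]=1
blue=(hsv[...,0]>100)&(hsv[...,0]<130)&(hsv[...,1]>90)&roi
fl=blue&(P[...,2]<32)&(P[...,2]>15); v,u=np.where(fl)
print("flange n",fl.sum(), np.median(P[fl],0), cv2.minEnclosingCircle(np.argwhere(fl)[:,::-1].astype(np.float32)))
(cx,cy),r=cv2.minEnclosingCircle(np.argwhere(blue)[:,::-1].astype(np.float32)); print(cx,cy,r)
q=P[fl][:,:2]; print("flange centre",(q.min(0)+q.max(0))/2,q.max(0)-q.min(0))
c,r=cv2.minEnclosingCircle(q.astype(np.float32)); print(c,r)
bar=(P[...,2]>45)&(P[...,2]<62)&roi; b=P[bar]; print("bar n",len(b),b.mean(0)); print(cv2.minAreaRect(b[:,:2].astype(np.float32)))
line=roi&(hsv[...,1]<60)&(hsv[...,2]>150); l=np.argwhere(line)[:,::-1]
print("line",len(l)); 
L=np.array([ray_z("top",x,54)[:2] for x in l]); m=L.mean(0); w=np.linalg.svd(L-m)[2][0]; print(m,np.arctan2(w[1],w[0]), np.ptp((L-m)@w))
# port
print("port",ray_z("top",(438,190),85))
roi2=np.zeros(d.shape,bool); roi2[130:260,375:500]=1
def cents(m):
    n,lab,st,ce=cv2.connectedComponentsWithStats(m.astype(np.uint8)); return [(ce[i],st[i,4]) for i in range(1,n) if st[i,4]>8]
yel=roi2&(hsv[...,0]>18)&(hsv[...,0]<35)&(hsv[...,1]>120)
red=roi2&((hsv[...,0]<8)|(hsv[...,0]>172))&(hsv[...,1]>130)
for nm,m in (("yel",yel),("red",red)):
    for c,a in cents(m): print(nm,c,a,ray_z("top",c,83)); 
im2=im[120:270,140:520]; cv2.imwrite("pics/topz.png",cv2.resize(im2,None,fx=2,fy=2,interpolation=cv2.INTER_CUBIC))
print(np.median(P[140:150,395:400].reshape(-1,3),0))
ims,ds=arm.get_image("scene"); hs=cv2.cvtColor(ims,cv2.COLOR_BGR2HSV)
r3=np.zeros(d.shape,bool); r3[110:230,185:310]=1
for nm,m in (("yel",r3&(hs[...,0]>18)&(hs[...,0]<35)&(hs[...,1]>120)),("red",r3&((hs[...,0]<8)|(hs[...,0]>172))&(hs[...,1]>130))):
    for c,a in cents(m): print("scene",nm,c,a,ray_z("scene",c,83))
E
```

```text
flange n 847 [538.32571767 305.69785618  24.65488549] ((231.0693817138672, 206.6722412109375), 19.498781204223633)
231.5 207.0 19.780139923095703
flange centre [543.79678794 306.54275706] [70.19364113 70.99726519]
(544.0895385742188, 306.5475158691406) 35.67057800292969
bar n 240 [543.67688481 305.94092186  53.95555315]
((544.2661743164062, 306.3783264160156), (52.29863739013672, 14.459696769714355), 72.85631561279297)
line 94
[543.60648147 305.63359002] 1.2651902835465463 65.59362871152088
port [576.69168212 -63.3183831   85.        ]
yel [431.40540541 159.13513514] 37 [632.68252589 -52.45092922  83.        ]
yel [439.25641026 226.43589744] 39 [513.01149719 -65.53321731  83.        ]
red [466.91666667 190.08333333] 24 [ 579.10460724 -114.16889616   83.        ]
red [404.         194.17391304] 23 [567.24262689  -4.55032992  83.        ]
[656.5645212    6.81899025  83.23586055]
scene yel [257.25   142.9375] 16 [514.06089887 -64.03096382  83.        ]
scene yel [232.83333333 183.16666667] 18 [633.84059331 -51.04464129  83.        ]
scene red [224.63636364 155.09090909] 11 [ 579.68490524 -112.12940384   83.        ]
scene red [267.   169.75] 12 [567.4783328   -2.66133444  83.        ]
```

View pics/topz.png

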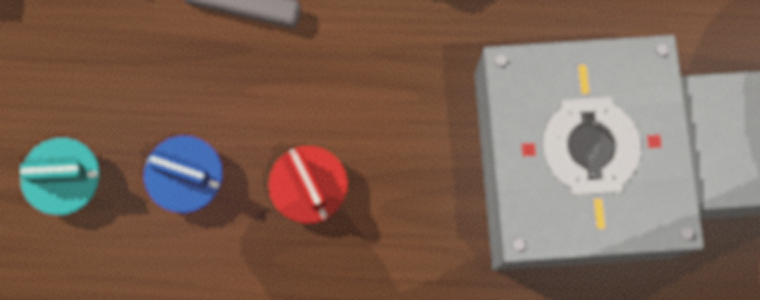

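```bash
cat >> h.py <<'E'
def plan(pos,yaw,ref=None,s=None):
    """tool-frame shift (cm) and turn (deg) to reach pos (mm), tool-x yaw deg, pointing down"""
    s=s or arm.read_state(); Rt=R.from_quat(s['ee_rot'])
    a=np.radians(yaw); X=[np.cos(a),np.sin(a),0]; Z=[0,0,-1.]; Y=np.cross(Z,X)
    G=R.from_matrix(np.column_stack([X,Y,Z]))
    return np.round(Rt.inv().apply(np.array(pos)-s['position'])/10,2), np.round((Rt.inv()*G).as_rotvec(degrees=True),2)
def yawof(s): 
    x=R.from_quat(s['ee_rot']).as_matrix()[:,0]; return np.degrees(np.arctan2(x[1],x[0]))
E
python3 - <<'E'
from h import *
s=arm.read_state(); print(yawof(s)); print(plan([544,306.2,125],162.86))
E
```

```text
114.16606659743479
(array([68.16, 62.16, 10.63]), array([  0.  ,   0.  , -48.69]))
```

Call:
move_arm(
  targets=[
    [1,1,0,0,0,-1,0],
    [4,3.6,0,0,0,-3,0],
    [8,7.3,0,0,0,-6,0],
    [12,11,0,0,0,-9,0],
    [16,14.6,0,0,0,-12,0],
    [20,18.2,0,0,0,-15,0],
    [24,21.9,0,0,0,-18,0],
    [28,25.5,0,0,0,-21,0],
    [32,29.2,0,0,0,-24,0],
    [36,32.8,0,0,0,-27,0],
    [40,36.5,1,0,0,-30,0],
    [44,40.1,2.5,0,0,-33,0],
    [48,43.8,4,0,0,-36,0],
    [52,47.4,5.5,0,0,-39,0],
    [56,51,7,0,0,-42,0],
    [60,54.7,8.5,0,0,-45,0],
    [64,58.4,9.6,0,0,-47,0],
    [67,61.1,10.3,0,0,-48,0],
    [68.16,62.16,10.63,0,0,-48.7,0],
    [68.16,62.16,10.63,0,0,-48.7,0],
  ],
)

```text
clock: 3.55
position: [543.3, 306.5, 124.6]
ee_rot: [0.148, 0.989, -0.0, -0.0]
contact_force: [-0.1, -0.2, 0.2]
gripper_width: 85.2
```

```bash
python3 - <<'E'
from h import *
s=arm.read_state(); im,d=arm.get_image("wrist"); print(yawof(s),s['joints'],s['position'])
o=im.copy()
hsv=cv2.cvtColor(im,cv2.COLOR_BGR2HSV)
a=np.radians(72.86); C=np.array([544,306.2,54]); 
for t in(-26,0,26):
    u=wproj(C+t*np.array([np.cos(a),np.sin(a),0]),s); cv2.circle(o,tuple(int(x) for x in u),3,(0,255,0),1); print(u)
for k in range(0,360,20):
    u=wproj(np.array([544+36*np.cos(np.radians(k)),306.2+36*np.sin(np.radians(k)),24]),s); cv2.circle(o,tuple(int(x) for x in u),1,(0,255,255),-1)
cv2.imwrite("pics/wrist1.png",o)
E
```

```text
162.93350687615307 [ 7.72656673e-01  4.72884667e-01 -1.35829328e-01 -1.52173436e-04
 -9.63238839e-01 -1.07043591e+00] [543.28065288 306.49558685 124.59639548]
[319.9947328  176.19401509]
[319.96315469 210.96158815]
[319.94213018 243.19203097]
```

View pics/wrist1.png

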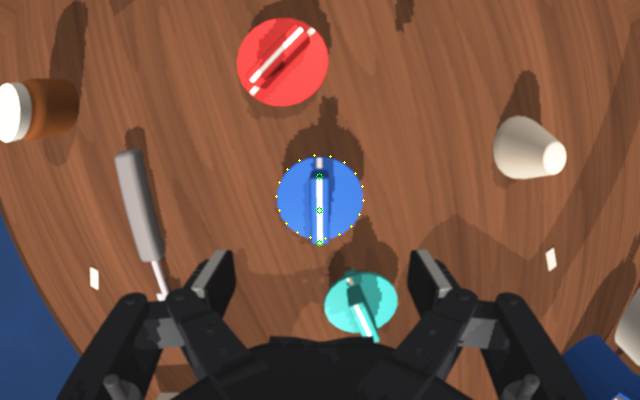

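Call:
move_arm(
  targets=[
    [0,0,0,0,0,-5,0],
    [0,0,0,0,0,-15,0],
    [0,0,0,0,0,-25,0],
    [0,0,0,0,0,-35,0],
    [0,0,0,0,0,-45,0],
    [0,0,0,0,0,-55,0],
    [0,0,0,0,0,-65,0],
    [0,0,0,0,0,-75,0],
    [0,0,0,0,0,-85,0],
    [0,0,0,0,0,-95,0],
    [0,0,0,0,0,-105,0],
    [0,0,0,0,0,-115,0],
    [0,0,0,0,0,-125,0],
    [0,0,0,0,0,-135,0],
    [0,0,0,0,0,-145,0],
    [0,0,0,0,0,-155,0],
    [0,0,0,0,0,-165,0],
    [0,0,0,0,0,-174,0],
    [0,0,0,0,0,-179,0],
    [0,0,0,0,0,-179,0],
  ],
)

```text
clock: 6.1
position: [543.7, 304.7, 125.9]
ee_rot: [0.987, -0.159, 0.0, -0.0]
contact_force: [0.4, 0.3, 0.2]
gripper_width: 85.6
```

```bash
python3 - <<'E'
from h import *
s=arm.read_state(); im,d=arm.get_image("wrist"); print(yawof(s),s['joints'],s['position'])
hsv=cv2.cvtColor(im,cv2.COLOR_BGR2HSV)
g=(hsv[...,0]>100)&(hsv[...,0]<130)&(hsv[...,1]>90)
roi=np.zeros(g.shape,bool); roi[140:260,260:380]=1
line=roi&(hsv[...,1]<60)&(hsv[...,2]>190); l=np.argwhere(line)[:,::-1]
L=np.array([wray(x,54,s)[:2] for x in l]); m=L.mean(0); w=np.linalg.svd(L-m)[2][0]; print(m,np.degrees(np.arctan2(w[1],w[0])), np.ptp((L-m)@w))
b=roi&g; Q=np.array([wray(x,24,s)[:2] for x in np.argwhere(b)[:,::-1]]); print(cv2.minEnclosingCircle(Q.astype(np.float32)))
o=im.copy()
for k in range(0,360,20):
    u=wproj(np.array([544+36*np.cos(np.radians(k)),306.2+36*np.sin(np.radians(k)),24]),s); cv2.circle(o,tuple(int(x) for x in u),1,(0,255,255),-1)
cv2.imwrite("pics/wrist2.png",o)
print(plan([544,306.2,29],-17.1))
E
```

```text
-18.27507230836516 [ 7.70070557e-01  4.70031957e-01 -1.37044512e-01 -7.02330211e-05
 -9.63168837e-01  2.05260205e+00] [543.70827218 304.70944378 125.90585971]
[546.48235776 312.5163148 ] -106.69057663354776 64.60410126237804Traceback (most recent call last):
  File "<stdin>", line 8, in <module>
  File "h.py", line 21, in wray
    p=arm.camera_params('wrist'); M=p['mount']; K=p['mtx']
ValueError: time passes only in moves, steps and waits
```

```bash
cat > fix.py <<'E'
t=open('h.py').read()
t=t.replace("arm.camera_params(","cp(").replace("def ray_z","_c={}\ndef cp(n):\n    if n not in _c: _c[n]=arm.camera_params(n)\n    return _c[n]\ndef ray_z",1)
open('h.py','w').write(t)
E
python3 fix.py; python3 - <<'E'
from h import *
s=arm.read_state(); im,d=arm.get_image("wrist"); print(yawof(s),s['position'])
hsv=cv2.cvtColor(im,cv2.COLOR_BGR2HSV)
g=(hsv[...,0]>100)&(hsv[...,0]<130)&(hsv[...,1]>90)
roi=np.zeros(g.shape,bool); roi[140:260,260:380]=1
b=roi&g; Q=np.array([wray(x,24,s)[:2] for x in np.argwhere(b)[:,::-1]]); print(cv2.minEnclosingCircle(Q.astype(np.float32)))
o=im.copy()
for k in range(0,360,20):
    u=wproj(np.array([544+36*np.cos(np.radians(k)),306.2+36*np.sin(np.radians(k)),24]),s); cv2.circle(o,tuple(int(x) for x in u),1,(0,255,255),-1)
cv2.imwrite("pics/wrist2.png",o)
print(plan([544,306.2,29],-17.0))
E
```

```text
-18.292468824032895 [543.79173944 304.96796761 125.80330155]
((544.6279907226562, 305.1980895996094), 37.962833404541016)
(array([-0.02, -0.1 ,  9.66]), array([-0.03, -0.01, -1.27]))
```

View pics/wrist2.png

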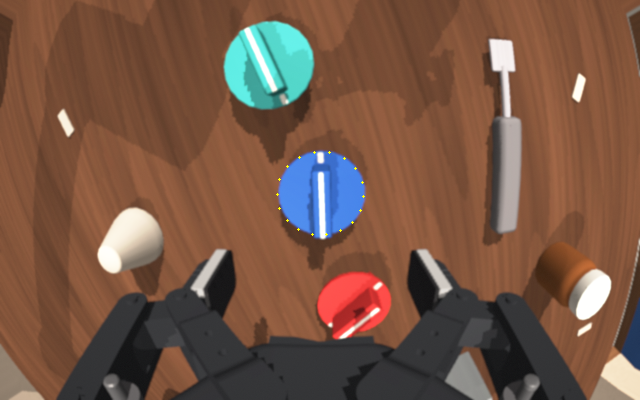

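Call:
move_arm(
  targets=[
    [0,-0.1,3,0,0,-1,0],
    [0,-0.1,6,0,0,-1.3,0],
    [0,-0.1,8.6,0,0,-1.3,0],
    [0,-0.1,9.7,0,0,-1.3,0],
    [0,-0.1,9.7,0,0,-1.3,0],
    [0,-0.1,9.7,0,0,-1.3,160],
    [0,-0.1,9.7,0,0,-1.3,200],
    [0,-0.1,9.7,0,0,-1.3,255],
    [0,-0.1,9.7,0,0,-1.3,255],
    [0,-0.1,9.7,0,0,-1.3,255],
    [0,-0.1,9.7,0,0,-1.3,255],
    [0,-0.1,9.7,0,0,-1.3,255],
  ],
)

```text
clock: 7.7
position: [544.5, 307.3, 28.5]
ee_rot: [0.989, -0.146, 0.0, -0.0]
contact_force: [-0.7, -1.1, 3.2]
gripper_width: 13.0
```

```bash
python3 - <<'E'
from h import *
s=arm.read_state(); print(yawof(s),{k:np.round(s[k],3) for k in('position','contact_force','wrist_torque','gripper_width','clock')})
E
```

```text
-16.820185077310096 {'position': array([544.512, 307.272,  28.514]), 'contact_force': array([-0.699, -1.053,  3.241]), 'wrist_torque': array([-0.103,  0.277,  0.002]), 'gripper_width': np.float64(13.017), 'clock': np.float64(7.7)}
```

Call:
move_arm(
  targets=[
    [0,0,-0.5,0,0,0,255],
    [0,0,-2,0,0,0,255],
    [0,0,-4.5,0,0,0,255],
    [0,0,-7.5,0,0,0,255],
    [0,0,-10.5,0,0,0,255],
    [0,0,-12.5,0,0,0,255],
    [0,0,-13,0,0,0,255],
    [0,0,-13,0,0,0,255],
  ],
)

```text
clock: 8.7
position: [543.9, 306.9, 157.8]
ee_rot: [0.989, -0.146, -0.0, 0.0]
contact_force: [0.7, -0.2, -2.9]
gripper_width: 12.6
```

```bash
python3 - <<'E'
from h import *
s=arm.read_state(); im,d=arm.get_image("wrist"); print(yawof(s),{k:np.round(s[k],3) for k in('position','contact_force','wrist_torque','gripper_width','clock')})
cv2.imwrite("pics/wrist3.png",im)
print(plan([573.3,-58.6,158],-83.8,s=s))
E
```

```text
-16.847034321097084 {'position': array([543.904, 306.936, 157.817]), 'contact_force': array([ 0.669, -0.153, -2.851]), 'wrist_torque': array([-0.029,  0.022, -0.003]), 'gripper_width': np.float64(12.603), 'clock': np.float64(8.7)}
(array([ 1.341e+01,  3.413e+01, -2.000e-02]), array([3.000e-02, 3.000e-02, 6.695e+01]))
```

View pics/wrist3.png

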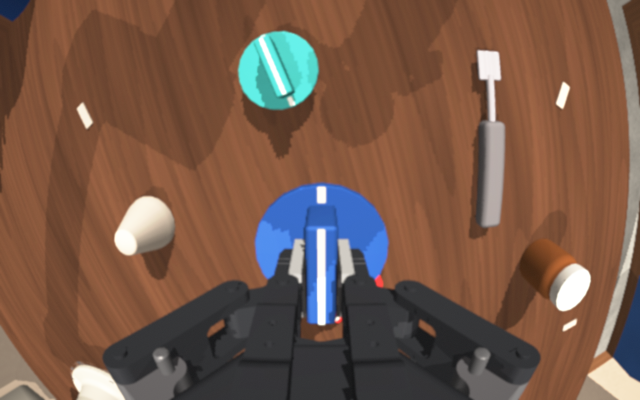

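```bash
cat >> h.py <<'E'
def tproj(Xt):
    p=cp('wrist'); M=p['mount']; c=(np.atleast_2d(Xt)-M[:3,3])@M[:3,:3]
    th=np.arctan2(np.hypot(c[:,0],c[:,1]),c[:,2]); a=np.arctan2(c[:,1],c[:,0]); f=p['mtx'][0,0]
    return np.c_[p['mtx'][0,2]+f*th*np.cos(a),p['mtx'][1,2]+f*th*np.sin(a)]
E
python3 - <<'E'
from h import *
im=cv2.imread("pics/wrist3.png"); 
hsv=cv2.cvtColor(im,cv2.COLOR_BGR2HSV)
g=((hsv[...,0]>100)&(hsv[...,0]<130)&(hsv[...,1]>90)).astype(np.uint8); g[:170]=0; g[260:]=0; g[:,:240]=0; g[:,400:]=0
# edge points: topmost blue per column
E=[(u,np.where(g[:,u])[0].min()) for u in range(262,383) if g[:,u].any() and not 315<u<328]
E+= [(np.where(g[v])[0].min()-.5,v) for v in range(205,250)]+[(np.where(g[v])[0].max()+.5,v) for v in range(205,250)]
E=np.array(E,float)
from scipy.optimize import least_squares
K=np.linspace(0,2*np.pi,721)
def res(p,z):
    C=tproj(np.c_[p[0]+36*np.cos(K),p[1]+36*np.sin(K),np.full(K.size,z)])
    D=np.linalg.norm(E[:,None]-C[None],axis=2); return D.min(1)
for z in (2.5,4.5,6.5):
    r=least_squares(res,[0,0],args=(z,)); print(z,r.x,np.sqrt(np.mean(r.fun**2)))
E
```

```text
2.5 [ 0.04281765 -0.13246031] 1.0626653798207784
4.5 [0.02678475 0.22680562] 0.7248077684253388
6.5 [0.0436942  0.59644972] 0.47787222212620695
```

Call:
move_arm(
  targets=[
    [0.3,0.7,0,0,0,1.5,255],
    [1,2.7,0,0,0,5,255],
    [2.4,6.1,0,0,0,11.5,255],
    [3.8,9.6,0,0,0,18.5,255],
    [5.2,13.2,0,0,0,25.5,255],
    [6.6,16.8,0,0,0,32.5,255],
    [8,20.4,0,0,0,39.5,255],
    [9.4,24,0,0,0,46.5,255],
    [10.8,27.5,0,0,0,53.5,255],
    [12,30.5,0,0,0,60,255],
    [12.9,32.8,0,0,0,64.5,255],
    [13.3,33.8,0,0,0,66.5,255],
    [13.41,34.13,0,0,0,66.95,255],
    [13.41,34.13,0,0,0,66.95,255],
    [13.41,34.13,0,0,0,66.95,255],
  ],
)

```text
clock: 10.62
position: [573.8, -57.7, 158.0]
ee_rot: [0.745, -0.667, -0.0, -0.0]
contact_force: [-0.8, 0.4, -3.1]
gripper_width: 13.0
```

```bash
cat > look.py <<'E'
from h import *
import sys
def st():
    s=arm.read_state(); print(round(yawof(s),2),{k:np.round(s[k],2) for k in('position','contact_force','wrist_torque','gripper_width','clock')}); return s
if __name__=="__main__":
    s=st(); im,d=arm.get_image(sys.argv[1]); 
    if sys.argv[1]=="wrist":
        P=np.array([573.3,-58.6]); a=.108
        for r,h in((60,83),(42,85)):
          for k in range(0,360,30 if r==42 else 90):
            b=a+np.radians(k); rr=55 if (r==60 and k%180==90) else r
            u=wproj([P[0]+rr*np.cos(b),P[1]+rr*np.sin(b),h],s); cv2.circle(im,tuple(int(round(x)) for x in u),2,(0,255,0),1)
    else:
        x0,y0=[int(v) for v in sys.argv[3].split(',')]; im=cv2.resize(im[y0:y0+130,x0:x0+170],None,fx=4,fy=4,interpolation=cv2.INTER_CUBIC)
    cv2.imwrite("pics/%s.png"%sys.argv[2],im)
E
python3 look.py wrist wrist4
```

```text
-83.72 {'position': array([573.78, -57.69, 158.  ]), 'contact_force': array([-0.79,  0.35, -3.07]), 'wrist_torque': array([ 0.03,  0.  , -0.05]), 'gripper_width': np.float64(12.96), 'clock': np.float64(10.62)}
```

View pics/wrist4.png

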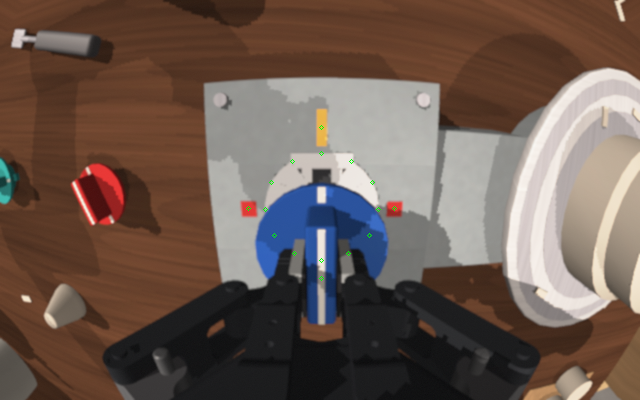

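Call:
move_arm(
  targets=[
    [0.06,0.03,1,0,0,0,255],
    [0.06,0.03,2.5,0,0,0,255],
    [0.06,0.03,3.5,0,0,0,255],
    [0.06,0.03,4,0,0,0,255],
    [0.06,0.03,4,0,0,0,255],
  ],
)

```text
clock: 11.3
position: [573.4, -59.1, 117.5]
ee_rot: [0.744, -0.668, -0.0, 0.0]
contact_force: [-0.8, -0.5, -2.5]
gripper_width: 13.2
```

```bash
python3 look.py wrist wrist5; python3 -c "
from look import *
for i in range(5): arm.get_image('top'); st()"
```

```text
-83.78 {'position': array([573.41, -59.11, 117.47]), 'contact_force': array([-0.84, -0.46, -2.48]), 'wrist_torque': array([ 0.02, -0.01,  0.03]), 'gripper_width': np.float64(13.21), 'clock': np.float64(11.3)}
-83.77 {'position': array([573.9 , -59.05, 118.29]), 'contact_force': array([ 0.23,  0.88, -1.9 ]), 'wrist_torque': array([-0.02, -0.01,  0.01]), 'gripper_width': np.float64(13.3), 'clock': np.float64(11.4)}
-83.78 {'position': array([573.95, -59.04, 118.46]), 'contact_force': array([-0.41,  0.14, -2.34]), 'wrist_torque': array([-0.03, -0.01,  0.01]), 'gripper_width': np.float64(13.07), 'clock': np.float64(11.45)}
-83.78 {'position': array([573.91, -59.04, 118.51]), 'contact_force': array([-0.59,  0.53, -2.1 ]), 'wrist_torque': array([ 0.03, -0.  ,  0.04]), 'gripper_width': np.float64(13.37), 'clock': np.float64(11.5)}
-83.78 {'position': array([573.89, -59.01, 118.52]), 'contact_force': array([ 0.16, -0.67, -2.74]), 'wrist_torque': array([-0.04, -0.04,  0.05]), 'gripper_width': np.float64(12.89), 'clock': np.float64(11.55)}
-83.78 {'position': array([573.82, -59.01, 118.48]), 'contact_force': array([-0.52,  0.31, -2.24]), 'wrist_torque': array([-0.03,  0.  , -0.04]), 'gripper_width': np.float64(12.69), 'clock': np.float64(11.6)}
```

View pics/wrist5.png

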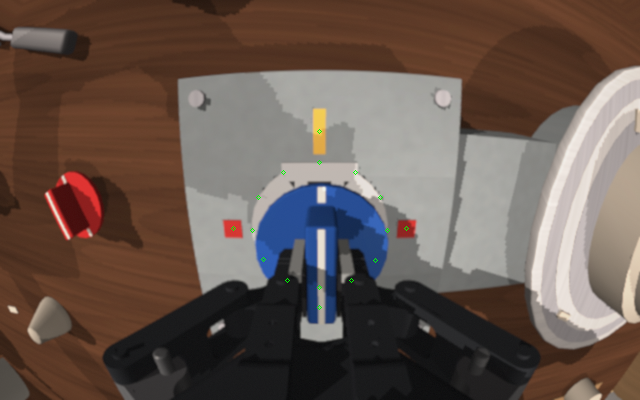

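Call:
move_arm(
  targets=[
    [0,0,0.4,0,0,0,255],
    [0,0,0.6,0,0,0,255],
    [0,0,0.8,0,0,0,255],
    [0,0,0.8,0,0,0,255],
  ],
)

```text
clock: 12.1
position: [573.4, -59.0, 109.7]
ee_rot: [0.744, -0.668, -0.0, 0.0]
contact_force: [-0.5, -0.0, -2.5]
gripper_width: 13.0
```

Call:
move_arm(
  targets=[
    [0,0,0.2,0,0,0,255],
    [0,0,0.3,0,0,0,255],
    [0,0,0.3,0,0,0,255],
  ],
)

```text
clock: 12.48
position: [573.5, -59.1, 106.9]
ee_rot: [0.744, -0.668, -0.0, 0.0]
contact_force: [-0.4, -0.4, -2.5]
gripper_width: 13.1
```

Call:
move_arm(
  targets=[
    [0,0,0.2,0,0,0,255],
    [0,0,0.4,0,0,0,255],
    [0,0,0.4,0,0,0,255],
  ],
)

```text
clock: 12.85
position: [573.4, -59.1, 102.7]
ee_rot: [0.744, -0.668, -0.0, 0.0]
contact_force: [0.4, 0.4, -1.7]
gripper_width: 13.1
```

Call:
move_arm(
  targets=[
    [0,0,0.05,0,0,0,255],
    [0,0,0.1,0,0,0,255],
    [0,0,0.1,0,0,0,255],
  ],
)

```text
clock: 13.22
position: [573.5, -59.0, 102.0]
ee_rot: [0.744, -0.668, -0.0, 0.0]
contact_force: [0.1, 0.2, -2.2]
gripper_width: 12.7
```

Call:
move_arm(
  targets=[
    [0,0,0.05,0,0,0,255],
    [0,0,0.1,0,0,0,255],
    [0,0,0.1,0,0,0,255],
  ],
)

```text
clock: 13.6
position: [573.5, -59.0, 101.0]
ee_rot: [0.744, -0.668, -0.0, 0.0]
contact_force: [0.4, -0.6, -2.4]
gripper_width: 12.9
```

Call:
move_arm(
  targets=[
    [0,0,0.05,0,0,0,255],
    [0,0,0.05,0,0,0,255],
  ],
)

```text
clock: 13.85
position: [573.6, -59.0, 100.5]
ee_rot: [0.744, -0.668, 0.0, 0.0]
contact_force: [0.1, -0.6, -1.6]
gripper_width: 12.8
```

Call:
move_arm(
  targets=[
    [0,0,0.05,0,0,0,255],
    [0,0,0.05,0,0,0,255],
  ],
)

```text
clock: 14.1
position: [573.6, -59.1, 100.4]
ee_rot: [0.744, -0.668, 0.0, -0.0]
contact_force: [-1.8, 0.6, 1.0]
gripper_width: 12.6
```

Call:
move_arm(
  targets=[
    [0,0,0.05,0,0,0,255],
    [0,0,0.05,0,0,0,255],
  ],
)

```text
clock: 14.35
position: [573.7, -59.1, 100.4]
ee_rot: [0.745, -0.668, 0.0, -0.0]
contact_force: [-2.8, 0.6, 5.4]
gripper_width: 13.0
```

Call:
move_arm(
  targets=[
    [0,0,0,0,0,2,255],
    [0,0,0,0,0,5,255],
    [0,0,0,0,0,8,255],
    [0,0,0,0,0,10,255],
    [0,0,0,0,0,10,255],
  ],
)

```text
clock: 14.98
position: [574.7, -58.9, 100.3]
ee_rot: [-0.683, 0.73, -0.001, 0.001]
contact_force: [-0.1, -0.1, 5.1]
gripper_width: 12.9
```

```bash
python3 -c "
from look import *
st()"
```

```text
-93.8 {'position': array([574.72, -58.94, 100.35]), 'contact_force': array([-0.14, -0.08,  5.12]), 'wrist_torque': array([0.24, 0.13, 0.  ]), 'gripper_width': np.float64(12.92), 'clock': np.float64(14.98)}
```

Call:
move_arm(
  targets=[
    [0,0,0,0,0,3,255],
    [0,0,0,0,0,7,255],
    [0,0,0,0,0,11,255],
    [0,0,0,0,0,15,255],
    [0,0,0,0,0,19,255],
    [0,0,0,0,0,23,255],
    [0,0,0,0,0,26,255],
    [0,0,0,0,0,28,255],
    [0,0,0,0,0,28,255],
  ],
)

```text
clock: 16.1
position: [574.9, -58.7, 100.3]
ee_rot: [-0.486, 0.874, -0.001, 0.001]
contact_force: [-0.6, 1.7, 5.3]
gripper_width: 13.2
```

```bash
python3 -c "
from look import *
st()"
```

```text
-121.8 {'position': array([574.87, -58.72, 100.34]), 'contact_force': array([-0.57,  1.69,  5.28]), 'wrist_torque': array([ 0.43,  0.11, -0.02]), 'gripper_width': np.float64(13.19), 'clock': np.float64(16.1)}
```

Call:
move_arm(
  targets=[
    [0,0,0,0,0,3,255],
    [0,0,0,0,0,7,255],
    [0,0,0,0,0,11,255],
    [0,0,0,0,0,15,255],
    [0,0,0,0,0,19,255],
    [0,0,0,0,0,23,255],
    [0,0,0,0,0,26,255],
    [0,0,0,0,0,26,255],
  ],
)

```text
clock: 17.1
position: [575.0, -58.6, 100.3]
ee_rot: [-0.278, 0.961, -0.0, 0.002]
contact_force: [0.7, 1.3, 4.9]
gripper_width: 12.8
```

```bash
python3 -c "
from look import *
st()"
```

```text
-147.76 {'position': array([575.02, -58.61, 100.34]), 'contact_force': array([0.71, 1.31, 4.94]), 'wrist_torque': array([ 0.59, -0.15, -0.06]), 'gripper_width': np.float64(12.77), 'clock': np.float64(17.1)}
```

Call:
move_arm(
  targets=[
    [0,0,0,0,0,2,255],
    [0,0,0,0,0,4,255],
    [0,0,0,0,0,4,255],
  ],
)

```text
clock: 17.48
position: [575.0, -58.6, 100.3]
ee_rot: [-0.244, 0.97, -0.0, 0.002]
contact_force: [0.4, 1.8, 5.6]
gripper_width: 13.0
```

Call:
move_arm(
  targets=[
    [0,0,0,0,0,2,255],
    [0,0,0,0,0,2,255],
  ],
)

```text
clock: 17.73
position: [575.0, -58.6, 100.3]
ee_rot: [-0.227, 0.974, -0.0, 0.002]
contact_force: [0.6, 2.6, 5.5]
gripper_width: 12.8
```

Call:
move_arm(
  targets=[
    [0,0,0,0,0,2,255],
    [0,0,0,0,0,2,255],
  ],
)

```text
clock: 17.98
position: [575.0, -58.6, 100.3]
ee_rot: [-0.21, 0.978, -0.0, 0.002]
contact_force: [1.0, 1.6, 4.8]
gripper_width: 13.0
```

Call:
move_arm(
  targets=[
    [0,0,0,0,0,2,255],
    [0,0,0,0,0,2,255],
  ],
)

```text
clock: 18.23
position: [575.0, -58.6, 100.2]
ee_rot: [-0.193, 0.981, -0.0, 0.002]
contact_force: [0.4, 3.0, 5.2]
gripper_width: 13.0
```

Call:
move_arm(
  targets=[
    [0,0,0,0,0,2,255],
    [0,0,0,0,0,2,255],
  ],
)

```text
clock: 18.48
position: [575.1, -58.5, 100.1]
ee_rot: [-0.176, 0.984, -0.0, 0.002]
contact_force: [2.3, 3.1, 5.7]
gripper_width: 12.6
```

Call:
move_arm(
  targets=[
    [0,0,0,0,0,2,255],
    [0,0,0,0,0,2,255],
  ],
)

```text
clock: 18.73
position: [574.5, -59.0, 99.9]
ee_rot: [-0.159, 0.987, -0.0, 0.001]
contact_force: [3.3, 2.3, 5.0]
gripper_width: 13.1
```

```bash
python3 -c "
from look import *
st()"
```

```text
-161.76 {'position': array([574.49, -58.97,  99.92]), 'contact_force': array([3.31, 2.3 , 5.02]), 'wrist_torque': array([ 0.75, -1.16,  0.14]), 'gripper_width': np.float64(13.14), 'clock': np.float64(18.73)}
```

Call:
move_arm(
  targets=[
    [0,0,0,0,0,1,255],
    [0,0,0,0,0,1,255],
  ],
)

```text
clock: 18.98
position: [573.2, -59.3, 98.7]
ee_rot: [-0.149, 0.989, 0.0, -0.0]
contact_force: [4.4, 1.5, -1.4]
gripper_width: 12.7
```

```bash
python3 -c "
from look import *
st()"
```

```text
-162.87 {'position': array([573.21, -59.31,  98.68]), 'contact_force': array([ 4.37,  1.45, -1.37]), 'wrist_torque': array([ 0.27, -1.53, -0.12]), 'gripper_width': np.float64(12.74), 'clock': np.float64(18.98)}
```

Call:
move_arm(
  targets=[
    [0,0,0.1,0,0,0,255],
    [0,0,0.15,0,0,0,255],
    [0,0,0.15,0,0,0,255],
  ],
)

```text
clock: 19.35
position: [573.4, -59.2, 97.5]
ee_rot: [-0.149, 0.989, 0.0, -0.0]
contact_force: [4.7, 0.6, -2.8]
gripper_width: 12.9
```

```bash
python3 -c "
from look import *
st()"
```

```text
-162.81 {'position': array([573.35, -59.17,  97.53]), 'contact_force': array([ 4.67,  0.56, -2.76]), 'wrist_torque': array([ 0.11, -1.57, -0.13]), 'gripper_width': np.float64(12.93), 'clock': np.float64(19.35)}
```

Call:
move_arm(
  targets=[
    [0,0,0.1,0,0,0,255],
    [0,0,0.15,0,0,0,255],
    [0,0,0.15,0,0,0,255],
  ],
)

```text
clock: 19.73
position: [573.4, -59.0, 96.4]
ee_rot: [-0.15, 0.989, 0.0, -0.0]
contact_force: [4.7, 0.4, -0.6]
gripper_width: 13.0
```

```bash
python3 -c "
from look import *
st()"
```

```text
-162.78 {'position': array([573.43, -59.03,  96.38]), 'contact_force': array([ 4.7 ,  0.35, -0.58]), 'wrist_torque': array([ 0.32, -1.42, -0.11]), 'gripper_width': np.float64(12.96), 'clock': np.float64(19.73)}
```

Call:
move_arm(
  targets=[
    [0,0,0.05,0,0,0,255],
    [0,0,0.1,0,0,0,255],
    [0,0,0.1,0,0,0,255],
  ],
)

```text
clock: 20.1
position: [573.5, -59.0, 95.5]
ee_rot: [-0.15, 0.989, 0.0, -0.0]
contact_force: [3.4, 0.8, -0.6]
gripper_width: 12.8
```

```bash
python3 -c "
from look import *
st()"
```

```text
-162.78 {'position': array([573.47, -58.97,  95.53]), 'contact_force': array([ 3.4 ,  0.76, -0.58]), 'wrist_torque': array([ 0.36, -1.28, -0.14]), 'gripper_width': np.float64(12.82), 'clock': np.float64(20.1)}
```

Call:
move_arm(
  targets=[
    [0,0,0.05,0,0,0,255],
    [0,0,0.05,0,0,0,255],
  ],
)

```text
clock: 20.35
position: [573.5, -59.0, 95.5]
ee_rot: [-0.15, 0.989, -0.0, -0.0]
contact_force: [1.7, 2.3, 4.0]
gripper_width: 12.9
```

```bash
python3 -c "
from look import *
st()"
```

```text
-162.77 {'position': array([573.46, -58.99,  95.47]), 'contact_force': array([1.74, 2.26, 3.99]), 'wrist_torque': array([ 0.57, -0.8 , -0.12]), 'gripper_width': np.float64(12.95), 'clock': np.float64(20.35)}
```

Call:
move_arm(
  targets=[
    [0,0,-0.05,0,0,0,255],
    [0,0,-0.05,0,0,0,150],
    [0,0,-0.05,0,0,0,80],
    [0,0,-0.05,0,0,0,0],
    [0,0,-0.05,0,0,0,0],
    [0,0,-0.05,0,0,0,0],
    [0,0,-0.05,0,0,0,0],
  ],
)

```text
clock: 21.22
position: [573.5, -59.0, 95.5]
ee_rot: [-0.15, 0.989, 0.0, -0.0]
contact_force: [0.5, 0.3, -0.9]
gripper_width: 85.1
```

Call:
move_arm(
  targets=[
    [0,0,-1,0,0,0,0],
    [0,0,-3,0,0,0,0],
    [0,0,-6,0,0,0,0],
    [0,0,-9,0,0,0,0],
    [0,0,-11,0,0,0,0],
    [0,0,-11,0,0,0,0],
    [0,0,-11,0,0,0,0],
  ],
)

```text
clock: 22.1
position: [572.9, -59.0, 204.8]
ee_rot: [-0.15, 0.989, 0.0, -0.001]
contact_force: [0.2, -0.2, -0.2]
gripper_width: 85.3
```

```bash
python3 look.py wrist wrist6; python3 look.py top top6 360,125; python3 - <<'E'
from h import *
s=arm.read_state()
im,d=arm.get_image("scene"); cv2.imwrite("pics/scene6.png",cv2.resize(im[100:240,170:320],None,fx=4,fy=4,interpolation=cv2.INTER_CUBIC))
P=cloud("scene",d); hsv=cv2.cvtColor(im,cv2.COLOR_BGR2HSV)
m=np.zeros(d.shape,bool); m[110:230,185:310]=1
b=m&(hsv[...,0]>100)&(hsv[...,0]<130)&(hsv[...,1]>90); Q=P[b]; z=Q[:,2]; print(len(z)); print(np.histogram(z,bins=np.arange(84,130,2)))
f=Q[(z<100)]
if len(f)>30:
    A=np.c_[f[:,:2]-f[:,:2].mean(0),np.ones(len(f))]; c=np.linalg.lstsq(A,f[:,2],rcond=None)[0]; print("flange plane tilt,z",c,np.median(f[:,2]))
dk=m&(np.abs(P[...,2]-83)<4)&~b; print("deck med",np.median(P[dk][:,2]))
E
```

```text
-162.8 {'position': array([572.92, -59.  , 204.81]), 'contact_force': array([ 0.24, -0.16, -0.24]), 'wrist_torque': array([-0.04, -0.01, -0.02]), 'gripper_width': np.float64(85.34), 'clock': np.float64(22.1)}
-162.8 {'position': array([572.82, -59.07, 204.42]), 'contact_force': array([-0.13,  0.17, -0.31]), 'wrist_torque': array([-0.  ,  0.  ,  0.01]), 'gripper_width': np.float64(85.4), 'clock': np.float64(22.15)}
543
(array([  1,   9, 114, 184,  41,   7,  11,  11,  10,  12,  13,  11,  12,
        13,  10,  13,  12,  40,  17,   0,   0,   0]), array([ 84,  86,  88,  90,  92,  94,  96,  98, 100, 102, 104, 106, 108,
       110, 112, 114, 116, 118, 120, 122, 124, 126, 128]))
flange plane tilt,z [-1.51686062e-03 -9.38097081e-03  9.09692430e+01] 90.54087161404766
deck med 82.53377131742937
```

View pics/wrist6.png

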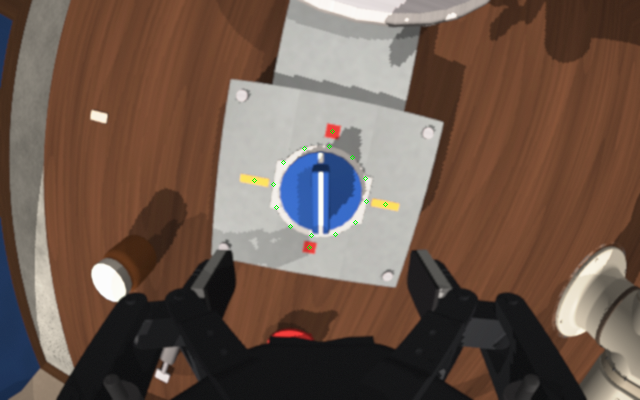

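View pics/scene6.png

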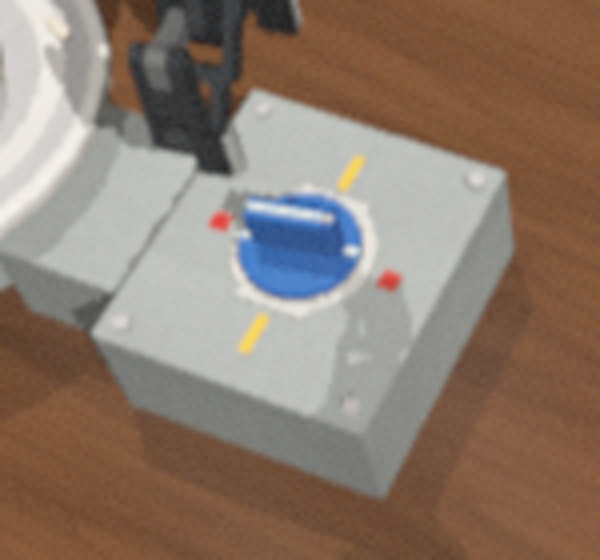

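```bash
python3 -c "
from bench import arm
print(arm.job_done())"
```

```text
the job is handed in; nothing more can be done
None
```

I lowered the blue cover into the port, turned it clockwise in small steps until it dropped, let go of it and handed the job in at about 22 s of the 72 allowed.

- **Finding the detent:** I turned it with a light push of about 5 N. The cover dropped after about 79° (1.38 rad), inside the stated 1.27 to 1.87 rad. I then lowered it until it seated, about 4.9 mm below the track level. The stop was not reached as far as I could feel.
- **Forces:** The highest force between calls was about 6 N. The largest twist I read was about 0.14 N m, well under the 0.4 N m at which the clutch slips. I could not see the clutch itself.
- **Last checks:** The scene camera's depth put the flange top at 90.5 to 91 mm (flush is 91) and the bar top near 121 mm, with under 1° of tilt. The wrist view showed the cover centred in the collar, with its bar pointing about 11° short of the red marks. The gripper was open, about 110 mm above the cover, and touching nothing.
- **Something odd:** As the cover dropped, a sideways force of 3 to 5 N and a tilting moment of up to about 1.6 N m showed at the wrist. Both were gone after I let go.
- **Bystanders:** I never touched the jar, cone, turning tool or the other two covers, but I did not measure their positions again at the end.

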